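# Set the register cradle's spine gap with the knurled wheel

## Task

Set the book cradle's spine gap for the parish register (left and right as the robot sees them): lay a fingertip on top of the knurled wheel in the housing at the cradle's front and roll it, stroke after stroke, towards the fixed left-hand board, so that the right-hand board slides in and the gap closes until its pointer stands point to point with the gauge rider on the scale. Move the board by the wheel only, never by pushing on the board itself, and leave the register, bell, candle and ciborium where they stand.

Things in the scene. Friction and masses are not known exactly. Their poses are not given: they have to be found in the camera images.
- cradle: book cradle fixed to the table; place and angle vary. Two rails along y carry two felt-topped wooden boards, each 260 x 150 mm, a V sloping 20 degrees to the middle: inner edges 56 mm high, outer 108. Origin: on the table under the frame's middle. x level, away from the operator (scale and wheel on the -x side); y level, to the left-hand board; z up. Left board fixed, inner edge at y +45 mm.
- board: right-hand board with carriage, rack bar (front, up to 69 mm high) and pointer; slides 70 mm along the cradle's y: inner edge from y -35 mm (gap 80 mm) to +35 mm. Origin: at table height under its inner edge, midway along its depth; axes as the cradle's. It stays where the wheel leaves it.
- pointer_tip (a point): tip of the board's pointer, a dark cone 18 mm long, 18 mm thick, in line with the board's inner edge, pointing to the cradle's -x; 154 mm in front of the cradle's origin, 56 mm above the table, over the white scale. Axes as the cradle's.
- mark_tip (a point): gauge mark: tip of a like cone on the gauge rider, a dark steel block 18 mm wide, 31 mm high, fixed on the scale's front edge (place varies), pointing to the cradle's +x at the pointer's height. Right gap: the tips face each other, 4 mm apart along x, no difference along the cradle's y. At the start the mark is 16 to 58 mm to the left (+y) of the pointer. Axes as the cradle's.
- wheel_center (a point): centre of the knurled steel wheel, in the cradle's frame x -195, y -125, z 48 mm. Radius 32 mm over its 30 ridges (2 mm high), 24 mm wide, axis along the cradle's x; top 80 mm above the table. It sits in the slot of a grey housing (44 mm in x, 96 in y, 72 high): only the top 8 mm stands out. These axes turn with the wheel.
- wheel: the wheel itself, origin at its centre, turning. Its top rolled to the cradle's +y closes the gap, to -y opens it. Rack and pinion: 10 mm of board travel per rad (7 rad in all), so 3.2 mm of rim travel moves the board 1 mm, without play. About 2.5 N along y on the top, with some newtons pressed down, rolls it; it stays where left.
- register: closed parish register, blue covers, 150 x 205 x 30 mm, lying left in front of the cradle; origin centre of its underside; leave alone
- bell: brass hand bell with a dark wooden handle, 72 mm across, 105 mm high, standing in front of the cradle; origin centre of its underside; leave alone
- candle: white pillar candle 52 mm across on a round glass dish 112 mm across, 95 mm high in all, standing right in front of the cradle; origin centre of its underside; leave alone
- ciborium: lidded steel cup on a stem, 82 mm across, 132 mm high, standing to the right of the cradle; origin centre of its underside; leave alone

How it is judged (in metres and radians):
On the way:
1. a finger rolls the wheel, and the board slides with it (contact force between the fingers and wheel above 0.5 N and linear speed of board above 0.002 m/s), for 0.1 s.
At the end, for the whole second after the job is handed in: the pointer's tip is level with the gauge mark's tip, within 3 mm either way along the scale, and the board is at rest (y of pointer_tip in the frame of mark_tip between -0.003 and 0.003 m and linear speed of board below 0.003 m/s); the robot touches nothing.
It fails at once if the robot pushes on the sliding board, its rack or its pointer instead of using the wheel (contact force between any of the arm, the fingers and board above 2 N).
It fails at once if the register is moved (distance of register from where it was at the start of the episode above 0.015 m).
It fails at once if the bell is moved (distance of bell from where it was at the start of the episode above 0.015 m).
It fails at once if the candle is moved (distance of candle from where it was at the start of the episode above 0.015 m).
It fails at once if the ciborium is moved (distance of ciborium from where it was at the start of the episode above 0.015 m).
It also fails if it takes over 61 s, if anything falls off the work surface, if the arm or the gripper's body presses on something with over 40 N, if the wrist force passes 120 N, or if a joint passes its speed limit or range.

## Robot

A 7-joint arm with a two-finger parallel gripper is mounted at the origin on the work surface. World frame = base frame: x ahead of the robot, y to its left, z up, the work surface at z = 0. Lengths are in mm, angles in rad, forces in N, time in s.
With the tool pointing down it reaches from about 400 to 850 mm from the base axis. Payload 4.5 kg.
Tool frame: the origin (TCP) lies at the very end of the fingers, on their centre line; the grasp point (between the pads) lies 19 mm behind it; z points along the fingers, y is the direction in which the jaws open and shut (so a half turn about z gives the same grasp; the last joint's range is limited). The gripper opens to 88 mm and grips with 3 to 60 N. Pads are 18 mm wide; open, the fingers measure 123 mm over their backs; the gripper's body (75 mm by 187 mm) begins 45 mm behind the grasp point.
Start: joints at [1.198, 0.689, -0.195, 1.565, 0.157, 0.902, -0.215], TCP at [247.326, -574.007, 238.743] pointing down, gripper open.
Joint ranges: [-3.01, 3.01], [-0.46, 2.08], [-1.47, 1.51], [0.13, 2.56], [-1, 4.14], [0.04, 2.09], [-2.66, 2.66]. Speed limits (rad/s): [2.57, 2.57, 3.14, 3.14, 3.14, 3.14, 3.14].

## Interface

Orientations are given as a unit quaternion [x, y, z, w].
In Python, from workcell import manip gives the robot as it stands. Calls block until the motion is done:
- manip.move_ptp(position, orientation): joint-space move of the TCP to a pose.
- manip.move_straight(position, rot=None, vel=150, force_limit=None): straight line of the TCP; rot=None keeps the orientation; vel is the mean speed in mm/s. With force_limit (N) it stops when the force on the tool has changed by that much, and returns True; else False.
- manip.movej(angles): joint-space move.
- manip.command_gripper(opening, squeeze=None): finger opening in mm; squeeze is the grip in N (None keeps the last); returns when the fingers have stopped.
- manip.hold(seconds).
- manip.solve_ik(position, orientation): joint angles nearest the present ones, or None.
- manip.capture(name): name is "scene" or "top"; returns a dict with "img" (480x640x3 uint8, red, green, blue), "vertical_fov" (degrees; the focal length in pixels is half the picture's height over the tangent of half this angle, whatever the lens; pixels are square), "cx", "cy" (the principal point, pixels), "rvec" (rotation vector, rad) and "tvec" (3), from world to camera coordinates, as OpenCV has them. Camera axes: x right, y down, z forward; pixel columns grow to the right and rows downward; lengths in mm; the calibration is good to about 2 mm. A picture is of the moment at which its call begins. There is no depth.
A pose or a line that the arm cannot do raises manip.IKError and nothing moves.
- manip.hand_in(): hands the job in, once; it reports no verdict.
Readings, each from a call of its own:
- manip.read_clock(): time.
- manip.read_q(): joint angles.
- manip.read_qd(): joint speeds.
- manip.read_joint_torque(): joint torques, N m.
- manip.read_eef_pos(): TCP position.
- manip.read_ee_rot(): TCP orientation.
- manip.read_wrist_force(): force on the tool from outside, world axes, zero at the start.
- manip.read_ft_torque(): the same for the moment, N m.
- manip.read_width(): finger opening in mm.
Only numpy, scipy, OpenCV 4.12 (cv2) and the standard library are available. Lean on these libraries where they do the work, as an engineer would, in place of code of your own. Each camera call takes 0.05 s, during which the arm holds its last target. There are 200 camera calls.

## Working session

There is one attempt and no reset: what is moved stays moved. The work goes in short steps, each a Python script; the robot and the scene stay as the last script left them, time stands still between calls to the robot, and variables do not carry over. Pictures are saved under pics/ and viewed, about 8 in all and at most 12, crops included, and the job is handed in when it is done.

```bash
mkdir -p pics; ls; python3 - <<'E'
from workcell import manip
import cv2,pickle
for n in("scene","top"):
    c=manip.capture(n); pickle.dump(c,open(n+"0.pkl","wb"))
    cv2.imwrite(f"pics/{n}0.png",c["img"][:,:,::-1]); print({k:v for k,v in c.items() if k!="img"})
print(manip.read_clock(),manip.read_ee_rot(),manip.read_width())
E
```

```text
pics
{'vertical_fov': 52.351089336035606, 'cx': 315.7604546112622, 'cy': 234.84479670042467, 'rvec': array([ 0.75710757,  2.80061427, -0.79201972]), 'tvec': array([ 486.4317971 , -218.16891957, 1168.75059479])}
{'vertical_fov': 55.53815769394636, 'cx': 323.3202844224996, 'cy': 235.961813418473, 'rvec': array([ 2.14452687, -2.15756104,  0.18756616]), 'tvec': array([  4.85337704, 563.03217951, 935.93861529])}
0.1 [ 9.79374615e-01  2.02051198e-01 -2.16989892e-04 -7.94221442e-04] 88.13209692224873
```

View pics/scene0.png

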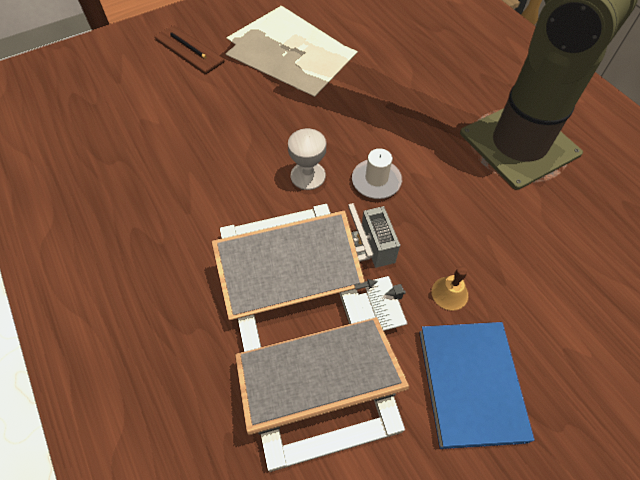

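View pics/top0.png

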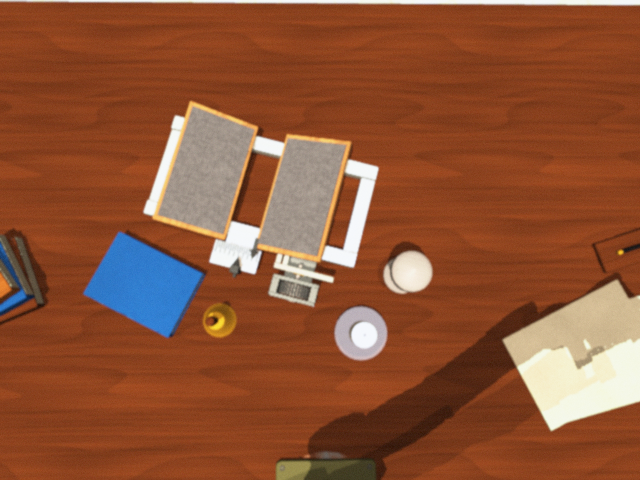

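Scene and top view both show the cradle, with the wheel housing at about (382,237) in scene and (294,290) in top. The pointer and rider are near (380,290) and (245,258). I'll enlarge those areas.

```bash
python3 - <<'E'
import cv2
a=cv2.imread("pics/top0.png")[90:315,140:390]; cv2.imwrite("pics/t1.png",cv2.resize(a,None,fx=2.6,fy=2.6,interpolation=3)) 
a=cv2.imread("pics/scene0.png")[195:345,330:430]; cv2.imwrite("pics/s1.png",cv2.resize(a,None,fx=4,fy=4,interpolation=3))
E
```

```text
(no output)
```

View pics/t1.png

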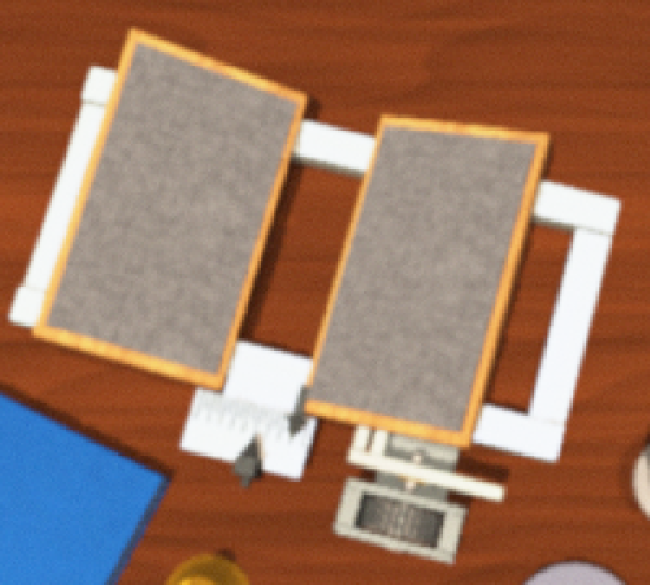

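View pics/s1.png

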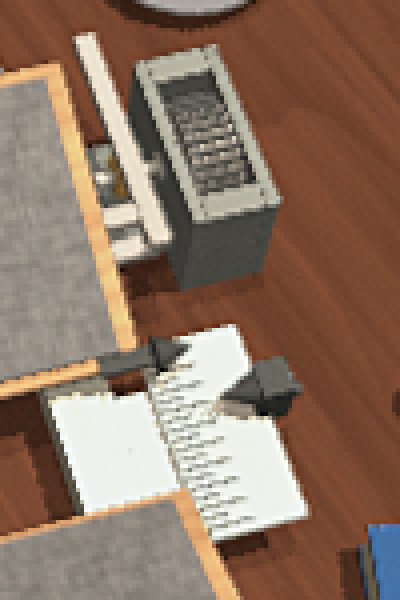

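Both crops are clear. In the top crop, board and housing corners are sharp, with the pointer tip at about (295,432) and the mark tip at about (258,435). In the scene crop, the pointer tip is at (190,347) and the mark tip at (215,407). Next I fit the cradle pose, board offset and mark position jointly.

```bash
cat >fit.py <<'E'
import numpy as np,cv2
from scipy.optimize import least_squares
def proj(c,P):
    f=240/np.tan(np.radians(c["vertical_fov"]/2))
    K=np.array([[f,0,c["cx"]],[0,f,c["cy"]],[0,0,1]])
    return cv2.projectPoints(np.float64(P),c["rvec"],c["tvec"],K,None)[0][:,0]
def world(p,P):
    c,s=np.cos(p[2]),np.sin(p[2]); P=np.atleast_2d(P)
    return P@np.array([[c,s,0],[-s,c,0],[0,0,1]])+[p[0],p[1],0]
def model(p):  # p: x,y,yaw,board edge y,mark y
    o=141;e=p[3];m=p[4]
    return world(p,[[-130,45,56],[130,45,56],[130,45+o,108],[-130,45+o,108],
     [-130,e,56],[130,e,56],[130,e-o,108],[-130,e-o,108],
     [-217,-77,72],[-217,-173,72],[-173,-173,72],[-173,-77,72],
     [-154,e,56],[-158,m,56]])
E
python3 - <<'E'
from fit import *
import pickle
top=pickle.load(open("top0.pkl","rb"));sc=pickle.load(open("scene0.pkl","rb"))
t=np.array([[222,388],[307,97],[132,30],[35,333],[307,412],[380,116],[548,134],[469,445],[334,532],[450,563],[465,505],[350,480],[295,432],[258,435]])/2.6+[140-.3,90-.3]
s=np.array([[379,321],[237,354],[248,432],[407,386],[362,284],[231,318],[213,241],[345,212]]+[[330+a/4,195+b/4] for a,b in[(281,205),(217,45),(135,62),(188,218),(190,347),(215,407)]])
r=lambda p,both=3:np.concatenate(([(proj(top,model(p))-t).ravel()] if both&1 else [])+([(proj(sc,model(p))-s).ravel()] if both&2 else []))
for b in(1,2,3):
    q=least_squares(r,[550,70,-.25,-35,0],args=(b,),loss="soft_l1",x_scale=[100,100,.1,10,10]);print(b,q.x.round(3),"diff",q.x[4]-q.x[3])
print(r(q.x).reshape(2,14,2).round(1).tolist())
p=q.x;np.save("p.npy",p);print("wheel top",world(p,[-195,-125,80]))
E
```

```text
1 [ 6.68370e+02  1.33292e+02 -2.60000e-01 -2.16680e+01  5.41200e+00] diff 27.080618457466965
2 [ 6.70115e+02  1.34885e+02 -2.62000e-01 -2.20220e+01  1.03340e+01] diff 32.35546254998147
3 [ 6.69258e+02  1.34354e+02 -2.60000e-01 -2.19620e+01  5.69400e+00] diff 27.656327657734288
[[[-1.1, 0.2], [-0.3, -1.2], [-1.2, -1.8], [-2.2, -0.1], [-3.2, -1.1], [1.1, -1.0], [0.8, -0.6], [-0.4, 0.7], [-0.2, -0.5], [0.8, -0.5], [0.4, 0.8], [-0.6, -1.4], [-1.7, 2.2], [-0.7, -0.4]], [[-1.3, -4.4], [-1.2, -0.1], [-0.4, -0.2], [3.4, -0.6], [4.1, 0.2], [-1.9, 0.8], [-1.4, -1.5], [0.3, -3.3], [0.4, -1.4], [-0.2, -0.8], [-0.3, -0.3], [2.0, 0.6], [0.7, -0.6], [1.3, -3.2]]]
wheel top [[448.6431588   63.79032609  80.        ]]
```

```bash
cat >arm.py <<'E'
from fit import *
from workcell import manip
from scipy.spatial.transform import Rotation as R
import pickle
p=np.load("p.npy"); quat=(R.from_euler("z",p[2])*R.from_euler("x",np.pi)).as_quat()
pos=lambda dy,z,dx=0:world(p,[-195+dx,-125+dy,z])[0]
Rc=R.from_euler("z",-p[2])
F=lambda:Rc.apply(manip.read_wrist_force()).round(1)
def snap(n):
    for c in("scene","top"):
        d=manip.capture(c);pickle.dump(d,open(f"{c}{n}.pkl","wb"));cv2.imwrite(f"pics/{c}{n}.png",d["img"][:,:,::-1])
def stroke(a,b,press=6,vel=40,clear=90):
    manip.move_straight(pos(a,clear),vel=100)
    hit=manip.move_straight(pos(a,70),vel=15,force_limit=press)
    z=manip.read_eef_pos()[2];f0=F()
    n=4;fs=[]
    for k in range(1,n+1):
        manip.move_straight(pos(a+(b-a)*k/n,z),vel=vel);fs.append(F().tolist())
    manip.move_straight(pos(b,clear),vel=80)
    print("hit",hit,"z",z,"f0",f0,fs,"t",manip.read_clock())
E
python3 - <<'E'
from arm import *
manip.command_gripper(0,20)
manip.move_ptp(pos(-14,180),quat)
print(manip.read_clock(),manip.read_width(),F())
stroke(-14,14)
manip.move_straight(pos(-14,150),vel=150)
snap(1)
a=cv2.imread("pics/scene1.png")[195:345,330:430]; b=cv2.imread("pics/top1.png")[220:310,215:315]
cv2.imwrite("pics/c1.png",np.hstack([cv2.resize(a,(400,600),interpolation=3),cv2.copyMakeBorder(cv2.resize(b,(400,360),interpolation=3),0,240,0,0,0)]))
E
```

```text
3.7417 0.2653793201073851 [-0.3 -0.8  0.3]
hit True z 79.16525264980217 f0 [-0.1 -0.6  8. ] [[-0.4, -1.9, 11.3], [-0.7, -0.5, 13.8], [-1.3, -0.5, 13.2], [-0.1, 0.4, 6.2]] t 7.175
```

View pics/c1.png

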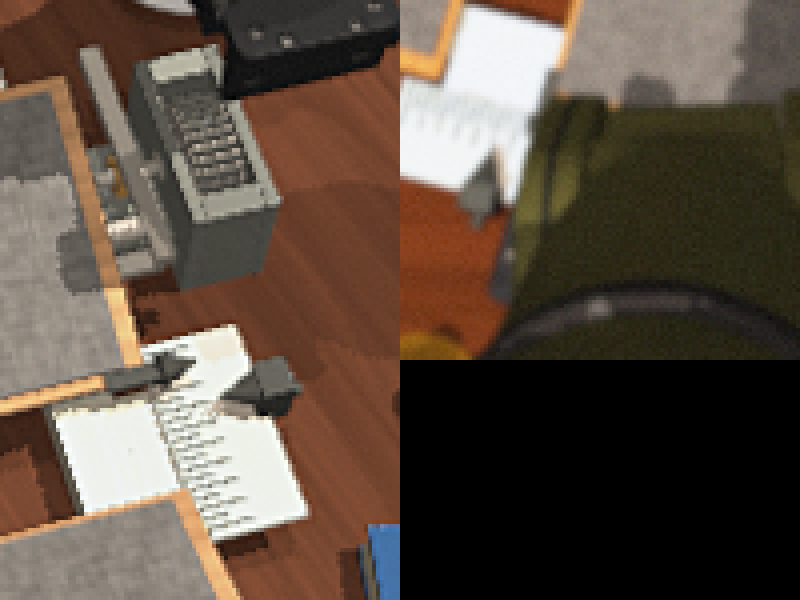

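The stroke worked: in the scene crop the pointer moved from (190,347) to about (197,362), towards the mark at about (215,402). Force peaked at 14 N. Two more strokes, then I move the arm aside and measure.

```bash
python3 - <<'E'
from arm import *
stroke(-14,13);stroke(-14,13)
manip.move_straight(pos(-14,150),vel=150)
manip.move_straight(pos(-120,200,-60),vel=200)
snap(2); print(manip.read_clock(),F())
a=cv2.imread("pics/scene2.png")[270:310,360:410]; b=cv2.imread("pics/top2.png")[235:285,220:270]
cv2.imwrite("pics/c2.png",np.hstack([cv2.copyMakeBorder(cv2.resize(a,(400,320),interpolation=3),0,80,0,0,0),cv2.resize(b,(400,400),interpolation=3)]))
q=np.array(p)
for e in(-10,0,5,10):
    P=world(p,[[-154,e,56],[-158,e,56]])
    s=proj(pickle.load(open("scene2.pkl","rb")),P);t=proj(pickle.load(open("top2.pkl","rb")),P)
    print(e,((s-[360,270])*8).round().tolist(),((t-[220,235])*8+[400,0]).round().tolist())
E
```

```text
hit True z 79.14993840642299 f0 [ 0.2 -0.5 10. ] [[-1.8, -0.7, 11.6], [-0.8, -1.3, 13.6], [-1.3, 0.0, 14.5], [-0.2, 0.6, 7.2]] t 10.9667
hit True z 79.25649831414 f0 [-0.6  0.3  7.8] [[-1.0, -0.4, 12.2], [-1.1, -0.1, 13.2], [-1.6, -0.7, 12.7], [-0.9, -0.4, 6.7]] t 13.725
15.225 [-0.4 -0.5  0.3]
-10 [[162.0, 134.0], [178.0, 129.0]] [[608.0, 173.0], [604.0, 188.0]]
0 [[176.0, 171.0], [193.0, 167.0]] [[571.0, 164.0], [567.0, 178.0]]
5 [[183.0, 190.0], [200.0, 186.0]] [[553.0, 159.0], [548.0, 174.0]]
10 [[191.0, 209.0], [207.0, 205.0]] [[534.0, 154.0], [530.0, 169.0]]
```

View pics/c2.png

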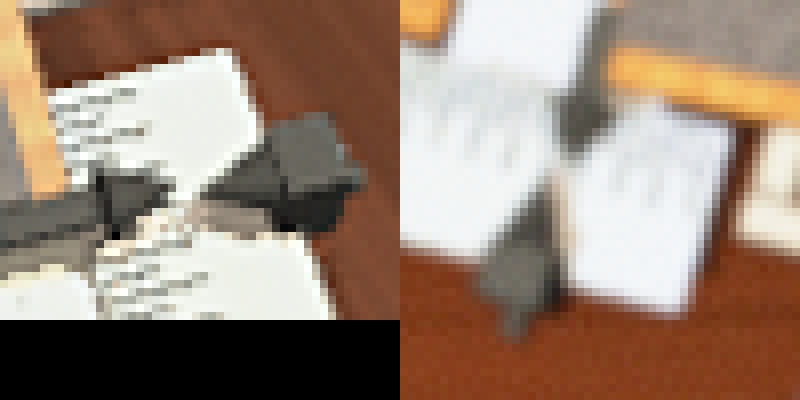

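In the scene crop the pointer tip is at (173,186) and the mark tip at (200,192). The cone axes are offset by about 13.5 px, or 3.2 mm. The top crop gives about 2.7 mm. That leaves about 3.1 mm, so I roll another 10 mm at the rim.

```bash
python3 - <<'E'
from arm import *
manip.move_straight(pos(-14,150),vel=200)
stroke(-5,5)
manip.move_straight(pos(-14,150),vel=150)
manip.move_straight(pos(-120,200,-60),vel=200)
snap(3); print(manip.read_clock(),F())
a=cv2.imread("pics/scene3.png")[270:310,360:410]; b=cv2.imread("pics/top3.png")[235:285,220:270]
cv2.imwrite("pics/c3.png",np.hstack([cv2.copyMakeBorder(cv2.resize(a,(400,320),interpolation=3),0,80,0,0,0),cv2.resize(b,(400,400),interpolation=3)]))
E
```

```text
hit True z 80.14100409622148 f0 [-0.9  0.1  8.8] [[-0.8, 0.6, 6.4], [-0.3, -1.5, 4.5], [-0.2, -1.7, 5.9], [-0.3, -2.4, 5.6]] t 18.8333
20.3083 [ 0.4  0.1 -0.3]
```

View pics/c3.png

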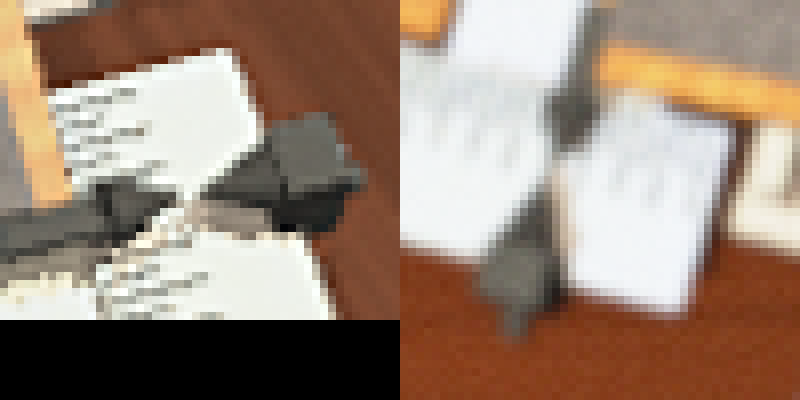

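In the scene crop the pointer tip is at (178,195) and the mark tip at (200,192). They're level to within about 0.7 mm, and the top view gives about 1.0 mm. Both are well inside 3 mm and the arm is clear, so I'm handing in.

```bash
python3 - <<'E'
from workcell import manip
print(manip.read_eef_pos(),manip.read_clock()); manip.hand_in()
E
```

```text
[360.80377787 -35.78264441 199.55126957] 20.3083
the job is handed in; nothing more can be done
```

I closed the gap with four strokes of the closed fingertips on top of the wheel (28, 27, 27 and 10 mm), then moved the arm clear and handed in at 20.3 s.

- **Alignment:** the pointer stood about 0.7 mm short of the mark in the scene view and about 1.0 mm short in the top view. Both are inside the 3 mm tolerance, with roughly half a millimetre of reading error.
- **Slip:** the last stroke moved the board about 2.3 mm instead of the planned 3.1 mm, so the fingertip probably slipped. I left the rest because it was within tolerance.
- **Forces:** the wrist force I read, between moves, peaked at about 14.5 N, and was near zero with the arm clear.
- **Measurement disagreement:** at the start, the two cameras gave the distance to close as 27 mm and 32 mm, because I had misread the mark tip in the scene image. I relied on the later close-up views instead.
- **Not checked:** I did not measure the register, bell, candle and ciborium again afterwards. The moves were planned to stay clear of them, and no force reading suggested contact.

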